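# Screw the battery cap onto the portable radio

### The job

The orange battery cap of the grey portable radio is only sitting loosely on its port, pushed up by the contact spring. Press it down gently and turn it backwards (anticlockwise seen from above) until you feel the thread start click and the cap drop, then keep it down and screw it forward (clockwise) until it stops fully home, and let go. Do not force it, and leave the other things where they are.

Things in the scene. Friction and masses are not known exactly. Their poses are not given: they have to be found in the camera images.
- cap_bar (a point): Centre of the finger bar on the orange screw cap (loose, about 70 g), z up. The bar is 46 mm long (x), 14 mm wide (y), 28 mm high, with a white mark on its +x end. It stands on the cap's disc (62 mm across), whose top is 13 mm below this point; the skirt's lower edge is 39 mm below it. Starts upright on the port, 52 mm above port, with under 2 mm of side play.
- cap: The same cap: origin at the centre of the skirt's lower edge, z up, x along the bar. 13 mm above port at the start, about 1 mm when home. Its three lugs at first lie over the thread ribs; pressed down 1 to 5 mm they meet a rib. Turned clockwise there they meet a hard stop within 1 rad. All stops are rigid: 0.05 rad beyond one is already forcing it; 0.3 N m of torque is plenty.
- port (a point): Centre of the battery port on the radio's top, on the upper face of its black flange (68 mm across, 6 mm high, fixed), z up. Under the cap is a neck with a coarse thread of three equal starts, whose angle to radio and cap is not measured. A spring plunger pushes the cap up with 2 N at the start, 6 N when home (about 300 N/m).
- neck (a point): Top centre of the neck under the cap, 18 mm above port. Backing, pressed down: the lugs climb the rib 2.6 mm per rad (anticlockwise) and after 0.4 to 1.3 rad drop off its end, the click; the cap can then be pushed down until its origin is about level with port, up to 12 mm lower. About 0.35 rad past the click is a hard stop.
- flange_edge (a point): A point on the flange's edge, 34 mm from port. Forward from the drop, kept down: the lugs run under the ribs; after about 0.4 rad clockwise the thread holds the cap against the spring and draws it down 2.6 mm per rad, to a hard stop 1.3 to 1.8 rad clockwise of the drop: that is home. Let go before the thread holds it, it springs up; after that it stays by friction.
- radio: Grey portable radio, fixed, 150 (x) by 270 (y) by 120 mm high, origin at the centre of its underside; black rubber ends. The port is on its top at y = +65 mm from the centre.
- cell_mid (a point): Bystander: centre of a blue battery cell, 26 mm across and 48 mm high, standing on the radio's top at the other end from the port.
- carton_mid (a point): Bystander: centre of a small cardboard carton 60 x 60 x 90 mm on the table.
- driver: Bystander: screwdriver lying on the table.
- mug_mid (a point): Bystander: centre of a white mug, 80 mm across, 90 mm high, on the table.
Not all that is in view belongs to the job. Leave any purple look-alike of the cap alone.

How it is judged (in metres and radians):
On the way:
1. the cap has dropped past the thread start (z of cap in the frame of port below 0.0055 m), for 0.05 s.
At the end, for the whole second after the job is handed in: The cap is let go, at rest, upright (within 0.06 rad) and centred (within 3 mm) on the port, held down by the thread with its lower edge at most 1.8 mm above the flange (fully home is about 1 mm) (z of cap in the frame of port between -0.001 and 0.0018 m and horizontal distance between cap and port below 0.003 m and angle between cap's own z axis and vertical below 0.06 rad and linear speed of cap below 0.01 m/s and contact force between cap and the fingers below 0.05 N); the robot touches nothing.
It fails at once if the cap is forced: pressed or twisted against the radio with more than 70 N (contact force between cap and radio above 70 N).
It fails at once if the battery cell is moved more than 15 mm (distance of cell_mid from where it was at the start of the episode above 0.015 m).
It fails at once if the carton is moved more than 15 mm (distance of carton_mid from where it was at the start of the episode above 0.015 m).
It fails at once if the screwdriver is moved more than 15 mm (distance of driver from where it was at the start of the episode above 0.015 m).
It fails at once if the mug is moved more than 15 mm (distance of mug_mid from where it was at the start of the episode above 0.015 m).
It also fails if it takes over 72 s, if anything falls off the work surface, if the arm or the gripper's body presses on something with over 40 N, if the wrist force passes 120 N, or if a joint passes its speed limit or range.

### The arm

A 6-joint arm with a two-finger parallel gripper is mounted at the origin on the work surface. World frame = base frame: x ahead of the robot, y to its left, z up, the work surface at z = 0. Lengths are in m, angles in degrees, forces in N, time in s.
With the tool pointing down it reaches from about 0.4 to 0.825 m from the base axis. Payload 7 kg.
Tool frame: the origin (TCP) lies at the very end of the fingers, on their centre line; the grasp point (between the pads) lies 19 mm behind it; x points along the fingers, z is the direction in which the jaws open and shut, and the axes are right-handed (so a half turn about x gives the same grasp; the last joint's range is limited). The gripper opens to 88 mm and grips with 3 to 60 N. Pads are 19 mm wide; open, the fingers measure 130 mm over their backs; the gripper's body (78 mm by 193 mm) begins 47 mm behind the grasp point.
Start: joints at [82.97, 20.546, 0.682, 0, -70.136, -16.507], TCP at [0.27, 0.619, 0.198] pointing down, gripper open.
Joint ranges: [-176.03, 176.03], [-82.01, 121.73], [-58.28, 71.71], [-173.87, 95.51], [-174.79, -0.11], [-173.66, 173.66]. Speed limits (degrees/s): [136.94, 136.94, 172.46, 180, 180, 180].

### API

Orientations are given as [roll, pitch, yaw] about the fixed x, y, z axes, in that order (R = Rz(yaw) Ry(pitch) Rx(roll)).
In Python, from plant import sensors, cams, workorder gives the robot as it stands. The module is installed in compiled form; this text tells all that it offers.
- The arm moves only by the shell command python3 -m handwheel 'ROWS' [OPENING] [FORCE]. ROWS is JSON, one flat list of numbers, 4 for each row, row after row: the shift along the tool's x, y, z in cm, then the turn about the tool's x in degrees. A call has exactly 10 rows; each row is the pose to reach, as a shift and turn from the pose commanded when the call began, along the tool's axes at that moment; what a row does not reach only later rows make up. A row lasts 1/8 s, in which the tool goes at most 62.5 mm and 10.7 degrees, less where a joint would pass 70% of its speed; a pose out of reach is approached as far as the arm can. A call with a gripper value outside its range is refused whole. OPENING is the finger opening in cm, from 0 to 8.76, set as the call begins (- or left out, the last holds). The fingers move at their own pace and stop on an object; FORCE is the grip in N (left out, the last holds). Time passes only in rows, so rows that repeat a pose let the fingers close, or fill a call up. It gives the time, the measured TCP pose, the force and the opening at its end, in the units of the state.
- sensors.get_state(): the state, without advancing time (a new reading comes with each control period).
- cams.capture(name): name is "scene" or "top" or "wrist"; returns a dict with "image" (384x512x3 uint8, red, green, blue), "fov_y" (degrees; the focal length in pixels is half the picture's height over the tangent of half this angle, whatever the lens; pixels are square), "cx", "cy" (the principal point, pixels), "D" ([k1, k2, p1, p2, k3] as OpenCV has them; the pictures are not rectified), "xyz" and "rotation" of the camera in the world. Camera axes: x right, y down, z forward; pixel columns grow to the right and rows downward; lengths in m; the calibration is good to about 2 mm. A picture is of the moment at which its call begins. There is no depth.
- workorder.close_job(): hands the job in, once; it reports no verdict.
The state is a dict: "time_s": time; "joints": joint angles; "qd": joint speeds; "joint_torque": joint torques, N m; "tcp_pos": TCP position; "eef_rot": TCP orientation; "contact_force": force on the tool from outside, world axes, zero at the start; "moment": the same for the moment, N m; "gripper_width": finger opening in m.
Only numpy, scipy, OpenCV 4.12 (cv2) and the standard library are available. Lean on these libraries where they do the work, as an engineer would, in place of code of your own. Each camera call takes 0.05 s, during which the arm holds its last target.

## Working session

There is one attempt and no reset: what is moved stays moved. The work goes in short steps, Python scripts to look and compute and a shell command to move; the robot and the scene stay as the last step left them, time stands still between calls to the robot, and variables do not carry over. Pictures are saved under pics/ and viewed, and the job is handed in when it is done.

```bash
mkdir -p pics
cat > h.py <<'E'
import numpy as np, cv2, json
from plant import sensors, cams, workorder
def snap(n,f):
    c=cams.capture(n); cv2.imwrite(f'pics/{f}.png',c['image'][:,:,::-1])
    np.savez(f'pics/{f}.npz',**{k:np.array(v) for k,v in c.items()})
    return c
def load(f): return dict(np.load(f'pics/{f}.npz'))
def KR(c):
    f=192/np.tan(np.radians(float(c['fov_y']))/2)
    K=np.array([[f,0,float(c['cx'])],[0,f,float(c['cy'])],[0,0,1]]); R=np.array(c['rotation'])
    if R.shape!=(3,3):
        from scipy.spatial.transform import Rotation as Ro
        R=Ro.from_euler('xyz',R,degrees=True).as_matrix()
    return K,R
def ray(c,u,v):
    K,R=KR(c); p=cv2.undistortPoints(np.array([[[u,v]]],float),K,np.array(c['D'],float))[0,0]
    d=R@np.array([p[0],p[1],1]); return np.array(c['xyz'],float),d
def atz(c,u,v,z):
    o,d=ray(c,u,v); return o+d*(z-o[2])/d[2]
def proj(c,P):
    K,R=KR(c); t=-R.T@np.array(c['xyz'],float)
    return cv2.projectPoints(np.array(P,float).reshape(-1,1,3),cv2.Rodrigues(R.T)[0],t,K,np.array(c['D'],float))[0][:,0]
E
python3 - <<'E'
from h import *
s=sensors.get_state(); print({k:np.round(v,4).tolist() for k,v in s.items()})
for n in ['scene','top','wrist']:
    c=snap(n,n+'0'); print(n,c['fov_y'],c['cx'],c['cy'],c['D'],c['xyz'],np.round(c['rotation'],3).tolist())
a=cv2.imread('pics/top0.png'); cv2.imwrite('pics/top0b.png',cv2.resize(a,(800,600),interpolation=cv2.INTER_CUBIC))
E
```

```text
{'time_s': 0.0, 'joints': [82.9713, 20.5919, 0.6328, -0.0216, -70.1349, -16.5066], 'qd': [0.0256, 0.0506, 0.0574, -0.0224, 0.0614, -0.0617], 'joint_torque': [0.0006, -58.2716, 29.3058, 6.997, 0.0072, -0.0001], 'tcp_pos': [0.2693, 0.6183, 0.1973], 'eef_rot': [4.323, 89.9038, -109.2197], 'contact_force': [0.2907, 0.0578, 1.1127], 'moment': [-0.0267, 0.027, -0.0582], 'gripper_width': 0.0876}
scene 49.52772879673766 254.46839127614803 196.4568041996843 [0.04680641 0.         0.         0.         0.        ] [1.17112418 0.18404211 0.6334977 ] [-126.549, -0.166, 107.593]
top 42.34278576230254 259.99753769045634 193.88316345876473 [0.05493864 0.         0.         0.         0.        ] [ 0.41727475 -0.00975648  1.13295803] [-172.876, 0.096, -91.388]
wrist 59.68014707557706 253.7609884004924 194.71295662332952 [-0.07100045  0.          0.          0.          0.        ] [0.33694091 0.58939866 0.38307085] [164.186, -0.067, -113.479]
```

View pics/top0b.png

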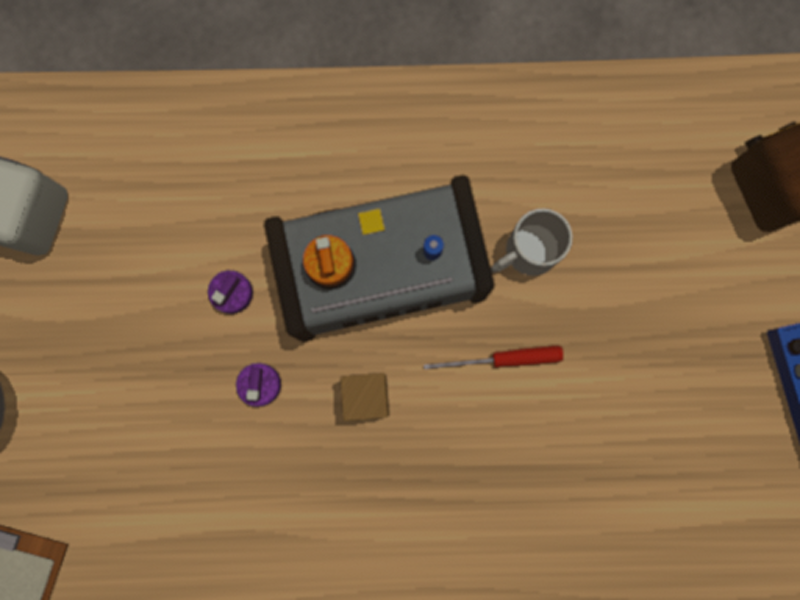

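View pics/scene0.png

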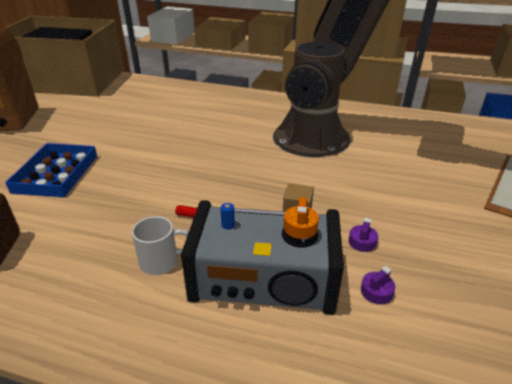

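View pics/wrist0.png

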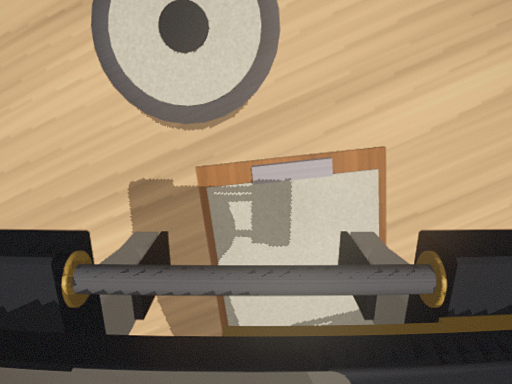

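Run:
```python
from h import *
a=cv2.imread('pics/top0.png')[130:210,160:267]; cv2.imwrite('pics/t1.png',cv2.resize(a,None,fx=7,fy=7,interpolation=cv2.INTER_CUBIC))
a=cv2.imread('pics/scene0.png')[185:255,260:360]; cv2.imwrite('pics/s1.png',cv2.resize(a,None,fx=8,fy=8,interpolation=cv2.INTER_CUBIC))
```

```text
(no output)
```

View pics/t1.png

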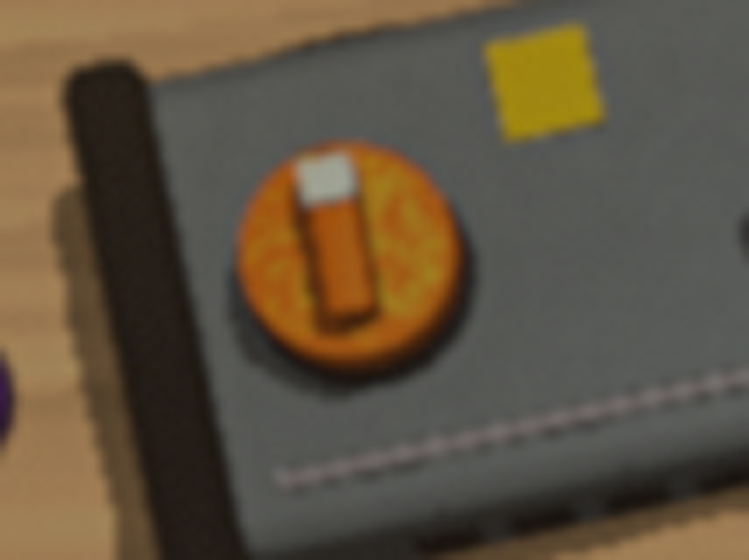

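View pics/s1.png

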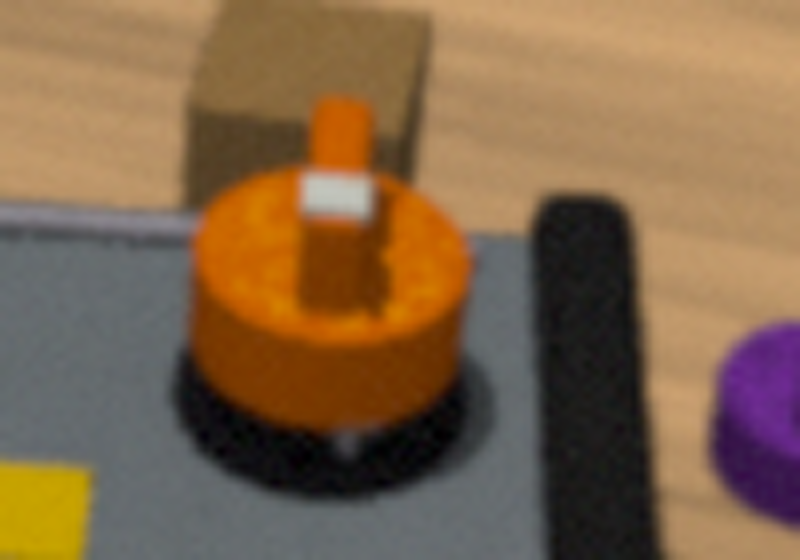

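Run:
```python
from h import *
t=load('top0'); s=load('scene0')
f=lambda c,x,y,k,ox,oy: (ox+(x+.5)/k-.5, oy+(y+.5)/k-.5)
T=lambda x,y,z: atz(t,*f(t,x,y,7,160,130),z)
S=lambda x,y,z: atz(s,*f(s,x,y,8,260,185),z)
for p in [(295,160),(352,152),(376,310),(320,326)]: print('T',T(*p,.192).round(4))
A=T(323,156,.192);B=T(348,318,.192);print('axis',(A+B)/2,np.degrees(np.arctan2(*(A-B)[1::-1])),np.linalg.norm(A-B))
for p in [(302,213),(376,218),(372,100),(314,97)]: print('S',S(*p,.192).round(4))
# triangulate top center
o1,d1=ray(t,*f(t,336,237,7,160,130)); o2,d2=ray(s,*f(s,341,157,8,260,185))
M=np.c_[d1,-d2]; k=np.linalg.lstsq(M,o2-o1,rcond=None)[0]; print(o1+k[0]*d1,o2+k[1]*d2)
# disc edge in top: circle
print('disc', T(350,255,.165), T(237,255,.165),T(463,255,.165), T(350,142,.165),T(350,365,.165))
# radio yaw: white strip
a=T(280,478,.12);b=T(745,378,.12);print('strip',np.degrees(np.arctan2(*(a-b)[1::-1])))
# my TCP/grasp frame
from scipy.spatial.transform import Rotation as Ro
print(Ro.from_euler('xyz',sensors.get_state()['eef_rot'],degrees=True).as_matrix().round(3))
```

```text
T [0.6183 0.0995 0.192 ]
T [0.6202 0.0838 0.192 ]
T [0.5758 0.0778 0.192 ]
T [0.5718 0.0932 0.192 ]
axis [0.59651908 0.08864229 0.192     ] 7.9414991286454875 0.04586109644163766
S [0.6208 0.0873 0.192 ]
S [0.6177 0.1026 0.192 ]
S [0.5767 0.0931 0.192 ]
S [0.5795 0.0806 0.192 ]
[0.59686784 0.08872542 0.18983396] [0.59647863 0.09056045 0.18995146]
disc [0.59633238 0.0874237  0.165     ] [0.59709199 0.11933779 0.165     ] [0.59556553 0.05547837 0.165     ] [0.62889092 0.08701935 0.165     ] [0.56487428 0.08780331 0.165     ]
strip 100.85993800581191
[[-0.     0.917 -0.399]
 [-0.001 -0.399 -0.917]
 [-1.     0.     0.001]]
```

```bash
python3 -m handwheel '[-3,2.5,1.7,0,-6,7,4.9,-3,-6,12,8.4,-7,-6,17.5,12.2,-12,-6,23,16,-17,-6,28.5,19.9,-22,-6,34,23.7,-27,-6,39.5,27.5,-31,-6,44,30.7,-31.5,-6,45,31.4,-31.5]' 8.76
python3 - <<'E'
from h import *
from scipy.spatial.transform import Rotation as Ro
s=sensors.get_state();R=Ro.from_euler('xyz',s['eef_rot'],degrees=True).as_matrix()
print(R.round(3),s['joints'],s['contact_force'],s['moment'])
print(R.T@(np.array([.5965,.0885,.25])-s['tcp_pos'])*100, np.degrees(np.arctan2(R[1,2],R[0,2])))
E
```

```text
time_s: 1.4
tcp_pos: [0.5576, 0.1484, 0.258]
eef_rot: [-52.8, 90.0, -135.0]
contact_force: [0.2, 0.4, -0.5]
gripper_width: 0.0871
[[-0.     0.991  0.136]
 [-0.     0.136 -0.991]
 [-1.    -0.001  0.   ]] [ 3.43207268e+01  9.45806263e+00 -6.55837868e+00  7.10702402e-03
 -7.40197563e+01  6.35045805e+01] [ 0.16304867  0.37210826 -0.4775755 ] [ 0.02343444 -0.0574092   0.03990412]
[0.80000996 3.03542898 6.4626256 ] -82.17272828317626
```

```bash
python3 -m handwheel '[0,1,2,0,0,2,4,0,0,3,6,0,0,3,6.5,0,0,3,6.5,0,0,3,6.5,0,0,3,6.5,0,0,3,6.5,0,0,3,6.5,0,0,3,6.5,0]' 8.76
python3 - <<'E'
from h import *
from scipy.spatial.transform import Rotation as Ro
s=sensors.get_state();R=Ro.from_euler('xyz',s['eef_rot'],degrees=True).as_matrix()
c=snap('wrist','w1');snap('top','t2')
print(R.T@(np.array([.5965,.0885,.1675])-s['tcp_pos'])*100, np.degrees(np.arctan2(R[1,2],R[0,2])))
print(c['xyz'],c['rotation'])
cv2.imwrite('pics/w1b.png',cv2.resize(cv2.imread('pics/w1.png'),(800,600)))
E
```

```text
time_s: 2.65
tcp_pos: [0.5954, 0.0911, 0.2583]
eef_rot: [92.8, 90.0, 10.8]
contact_force: [0.3, -0.2, 0.0]
gripper_width: 0.0872
[9.07803667 0.06978628 0.27171896] -82.0298132491614
[0.66830614 0.1015127  0.44391872] [ 1.64181070e+02 -9.51478063e-03 -8.19663821e+01]
```

View pics/w1b.png

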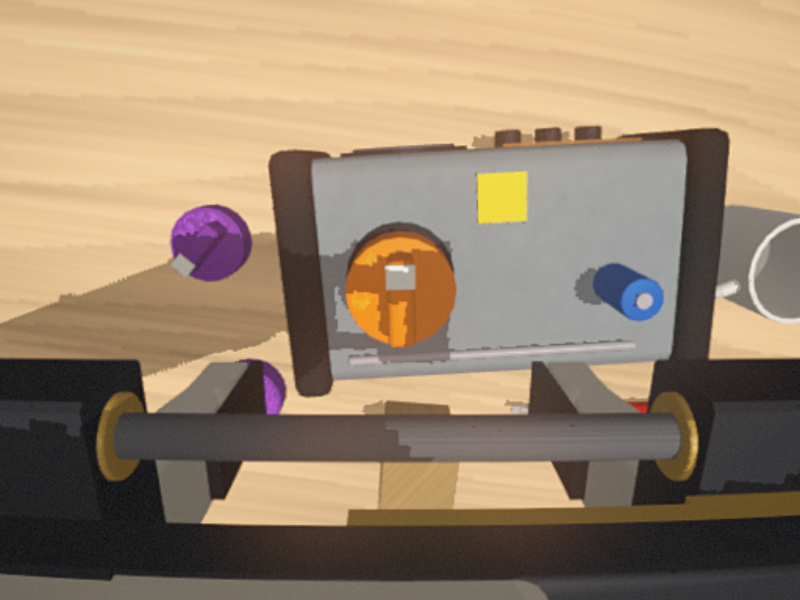

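Run:
```python
from h import *
a=cv2.imread('pics/w1.png')[135:230,210:300]; cv2.imwrite('pics/w1c.png',cv2.resize(a,None,fx=6,fy=6,interpolation=cv2.INTER_CUBIC))
```

```text
(no output)
```

View pics/w1c.png

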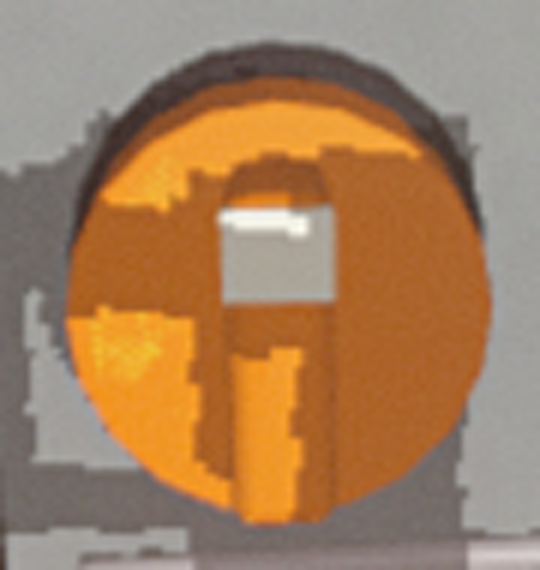

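Run:
```python
from h import *
w=load('w1')
W=lambda x,y,z: atz(w,210+(x+.5)/6-.5,135+(y+.5)/6-.5,z)
for p in [(219,207),(333,207),(337,302),(221,302),(235,520),(331,520)]: print(W(*p,.192).round(4))
print('disc',W(67,310,.165),W(491,310,.165),W(280,100,.165))
for z in (.192,):
  from scipy.spatial.transform import Rotation as Ro
  for yaw in (6,8,10):
    r=Ro.from_euler('z',yaw,degrees=True).as_matrix(); 
    P=[np.array([.5965,.0887,.192])+r@np.array([x,y,0]) for x,y in [(.023,.007),(.023,-.007),(-.023,-.007),(-.023,.007)]]
    q=(proj(w,P)-[210,135]+.5)*6-.5; print(yaw,q.round(0).tolist())
```

```text
[0.617  0.1002 0.192 ]
[0.6191 0.0858 0.192 ]
[0.6068 0.0834 0.192 ]
[0.6047 0.0982 0.192 ]
[0.5752 0.0924 0.192 ]
[0.577  0.0797 0.192 ]
disc [0.59358911 0.11961045 0.165     ] [0.60208822 0.05938524 0.165     ] [0.62776413 0.09364151 0.165     ]
6 [[237.0, 197.0], [347.0, 201.0], [331.0, 539.0], [226.0, 535.0]]
8 [[231.0, 199.0], [341.0, 199.0], [337.0, 537.0], [232.0, 537.0]]
10 [[224.0, 201.0], [334.0, 197.0], [343.0, 535.0], [238.0, 539.0]]
```

```bash
python3 -m handwheel '[1,0.1,0.1,-0.5,2,0.15,0.15,-0.5,3,0.15,0.15,-0.5,4,0.15,0.15,-0.5,5,0.15,0.15,-0.5,6,0.15,0.15,-0.5,7,0.15,0.15,-0.5,8,0.15,0.15,-0.5,8.7,0.15,0.15,-0.5,8.8,0.15,0.15,-0.5]' 6
python3 - <<'E'
from h import *
s=sensors.get_state();print(s['moment'])
c=snap('wrist','w2');c=snap('scene','s2')
a=c['image'][170:255,250:350,::-1]; cv2.imwrite('pics/s2c.png',cv2.resize(a,None,fx=7,fy=7,interpolation=cv2.INTER_CUBIC))
E
```

```text
time_s: 4.0
tcp_pos: [0.5969, 0.0896, 0.1697]
eef_rot: [-73.5, 89.9, -155.0]
contact_force: [0.4, -0.2, -0.7]
gripper_width: 0.0599
[-0.06535038 -0.01499517 -0.01043306]
```

View pics/w2.png

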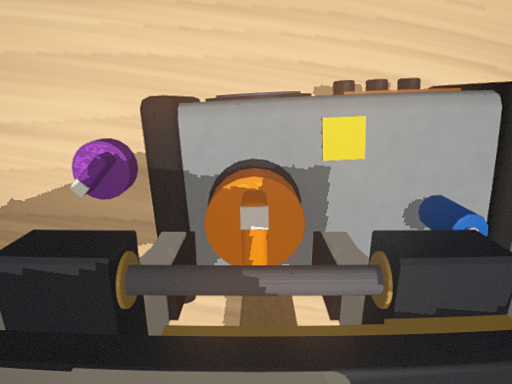

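View pics/s2c.png

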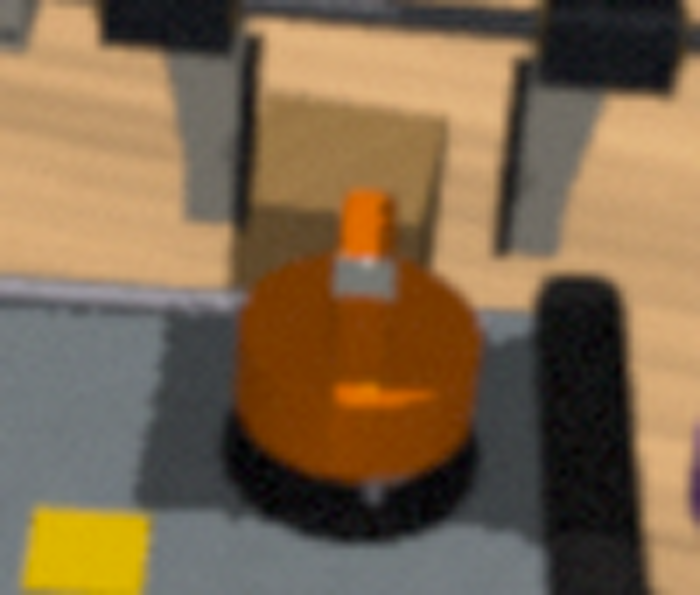

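Run:
```python
from h import *
s=sensors.get_state()
for n,o,k in (('s2',(250,170),7),('w2',(0,0),1)):
    c=load(n)
    print(n,((proj(c,[s['tcp_pos'],s['tcp_pos']+np.array([0,0,.019]),[.597,.0895,.165],[.597,.0895,.192],[.597,.0895,.126]])-o)*k).round(0).tolist())
```

```text
s2 [[356.0, 302.0], [361.0, 242.0], [354.0, 317.0], [361.0, 233.0], [344.0, 433.0]]
w2 [[254.0, 229.0], [254.0, 242.0], [254.0, 226.0], [254.0, 244.0], [254.0, 206.0]]
```

Run:
```python
from h import *
from scipy.spatial.transform import Rotation as Ro
s=sensors.get_state();R=Ro.from_euler('xyz',s['eef_rot'],degrees=True).as_matrix()
for n in('s2','w2'):
    c=load(n); im=c['image'][:,:,::-1].copy()
    for h,col in ((0,(0,0,255)),(-.02,(0,255,0))):
      for z in(-.03,.03):
        P=[s['tcp_pos']+R@np.array([h+a,b,z]) for a,b in((0,.0095),(0,-.0095),(-.03,-.0095),(-.03,.0095))]
        cv2.polylines(im,[np.int32(proj(c,P).round())],True,col,1)
    im=im[130:270,230:370] if n=='s2' else im[180:340,120:400]
    cv2.imwrite(f'pics/{n}o.png',cv2.resize(im,None,fx=4 if n=='s2' else 2.8,fy=4 if n=='s2' else 2.8,interpolation=cv2.INTER_NEAREST))
```

```text
(no output)
```

View pics/s2o.png

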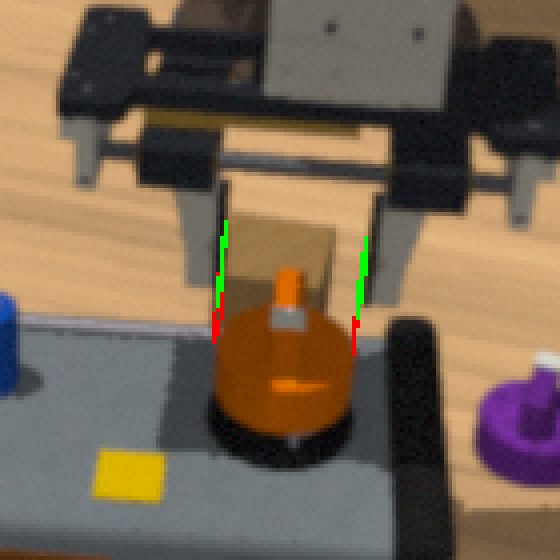

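View pics/w2o.png

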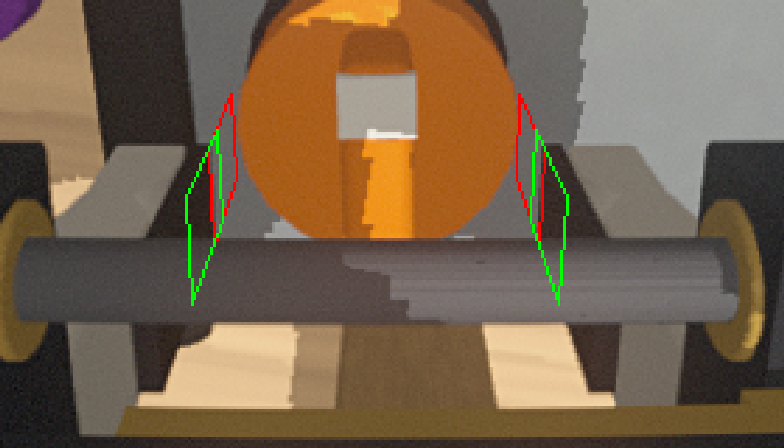

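```bash
python3 -m handwheel '[0,0,0,0,0,0,0,0,0,0,0,0,0,0,0,0,0,0,0,0,0,0,0,0,0.1,0,0,0,0.2,0,0,0,0.3,0,0,0,0.3,0,0,0]' 3
python3 - <<'E'
from h import *
c=snap('scene','s3')
a=c['image'][130:270,230:370,::-1]; cv2.imwrite('pics/s3c.png',cv2.resize(a,None,fx=4,fy=4,interpolation=cv2.INTER_CUBIC))
print(sensors.get_state()['contact_force'])
E
```

```text
time_s: 5.35
tcp_pos: [0.5971, 0.0897, 0.1671]
eef_rot: [-77.2, 90.0, -158.7]
contact_force: [-0.3, 1.0, 1.3]
gripper_width: 0.03
[-0.02152795 -0.01667139  0.22753106]
```

View pics/s3c.png

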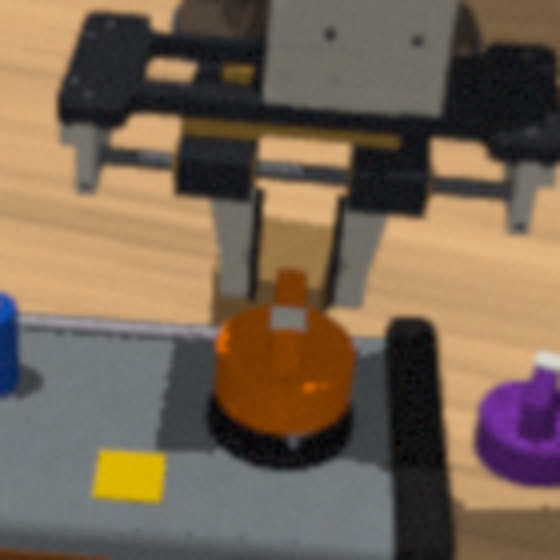

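```bash
python3 -m handwheel '[0.1,0,0,0,0.2,0,0,0,0.3,0,0,0,0.3,0,0,0,0.3,0,0,0,0.3,0,0,0,0.3,0,0,0,0.3,0,0,0,0.3,0,0,0,0.3,0,0,0]' 3
python3 - <<'E'
from h import *
for i in range(6):
    c=snap('scene','s4'); s=sensors.get_state(); print(s['contact_force'].round(2),s['moment'].round(3),s['tcp_pos'][2])
a=c['image'][130:270,230:370,::-1]; cv2.imwrite('pics/s4c.png',cv2.resize(a,None,fx=4,fy=4,interpolation=cv2.INTER_CUBIC))
E
```

```text
time_s: 6.65
tcp_pos: [0.5971, 0.0897, 0.1643]
eef_rot: [-33.6, 90.0, -115.2]
contact_force: [0.4, 0.2, 0.2]
gripper_width: 0.0299
[-0.57 -0.4   0.38] [0.001 0.008 0.028] 0.164271343333185
[ 0.29 -0.18  0.79] [-0.048 -0.007 -0.015] 0.16424473876893195
[-0.14 -0.39  0.28] [-0.117 -0.001  0.019] 0.16426431369621947
[-0.91 -0.16 -0.03] [-0.027 -0.003 -0.007] 0.1642431611520177
[-0.76  0.01 -0.08] [-0.099  0.028 -0.059] 0.16425828935952672
[-0.05  0.47 -0.03] [-0.046  0.033 -0.005] 0.16426428792166026
```

View pics/s4c.png

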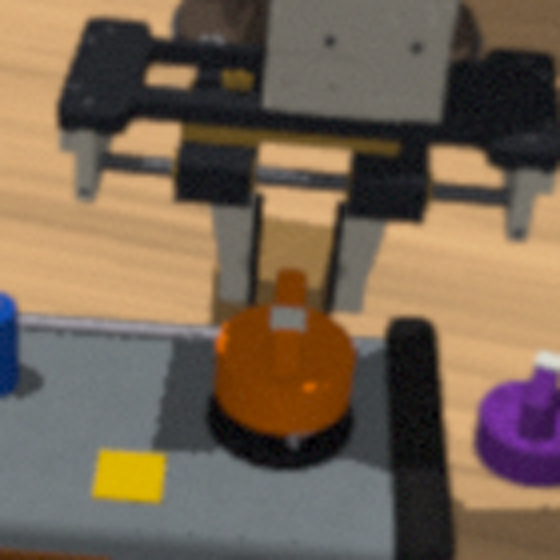

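Run:
```python
from h import *
s=sensors.get_state()
c=snap('top','t4');im=c['image'][:,:,::-1].copy()
print(((proj(c,[s['tcp_pos'],s['tcp_pos']+np.array([0,0,.1])])-[140,100])*6).tolist())
cv2.imwrite('pics/t4c.png',cv2.resize(im[100:200,140:270],None,fx=6,fy=6,interpolation=cv2.INTER_CUBIC))
c=snap('wrist','w4');cv2.imwrite('pics/w4c.png',cv2.resize(c['image'][130:320,130:380,::-1],None,fx=3.1,fy=3.1,interpolation=cv2.INTER_CUBIC))
```

```text
[[410.66168112431893, 394.1642114857741], [375.2827670276149, 333.3622430987486]]
```

View pics/t4c.png

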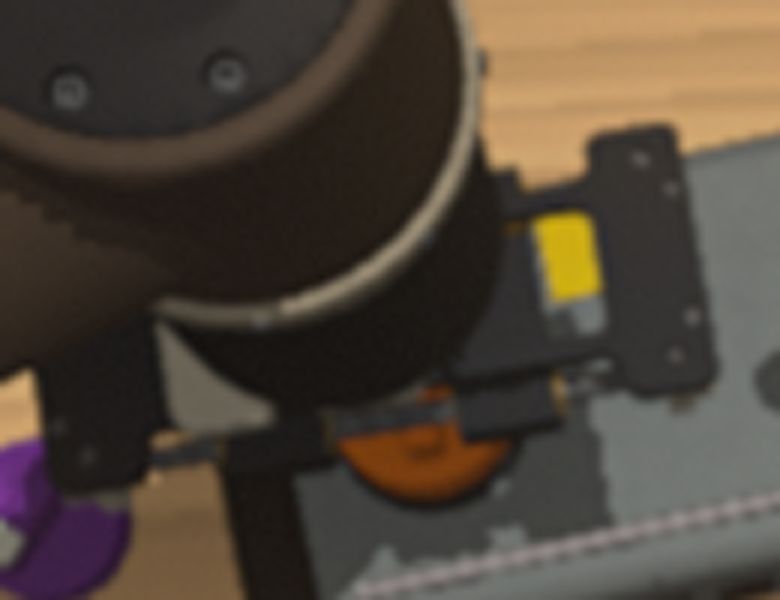

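View pics/w4c.png

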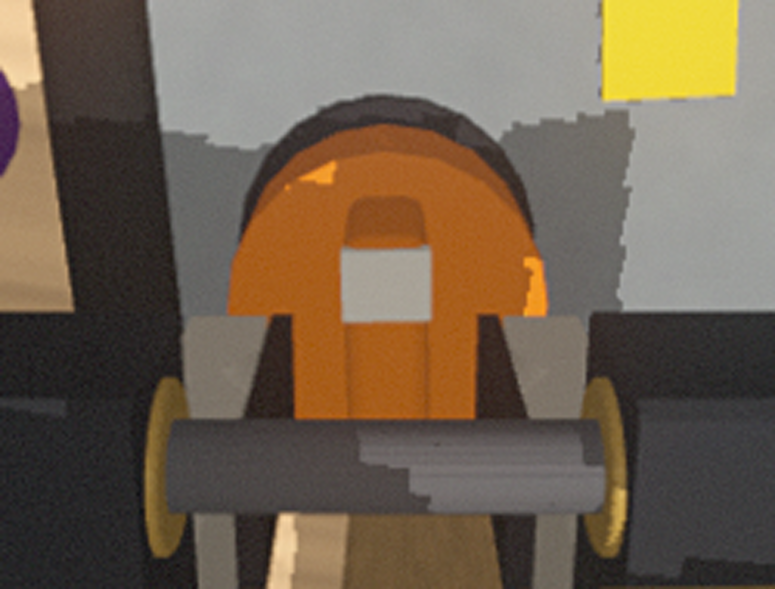

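```bash
python3 -m handwheel '[0.05,0,0,0,0.1,0,0,0,0.15,0,0,0,0.2,0,0,0,0.25,0,0,0,0.3,0,0,0,0.3,0,0,0,0.3,0,0,0,0.3,0,0,0,0.3,0,0,0]' 3
python3 - <<'E'
from h import *
for i in range(4):
    c=snap('scene','s5'); s=sensors.get_state(); print(s['contact_force'].round(2),s['moment'].round(3),s['tcp_pos'][2])
c=snap('wrist','w5');cv2.imwrite('pics/w5c.png',cv2.resize(c['image'][130:320,130:380,::-1],None,fx=3.1,fy=3.1,interpolation=cv2.INTER_CUBIC))
E
```

```text
time_s: 8.3
tcp_pos: [0.5972, 0.0897, 0.1613]
eef_rot: [86.7, 90.0, 5.2]
contact_force: [-1.1, 0.3, 0.7]
gripper_width: 0.03
[-0.63  0.28 -0.04] [-0.012  0.021 -0.012] 0.16128685393557096
[ 0.24 -0.21  0.78] [-0.04  -0.013 -0.055] 0.1612577401583771
[ 0.05 -0.04 -0.48] [-0.059 -0.023  0.026] 0.16126356845916298
[ 0.53  0.17 -0.06] [-0.071 -0.023  0.031] 0.1612627023506655
```

View pics/w5c.png

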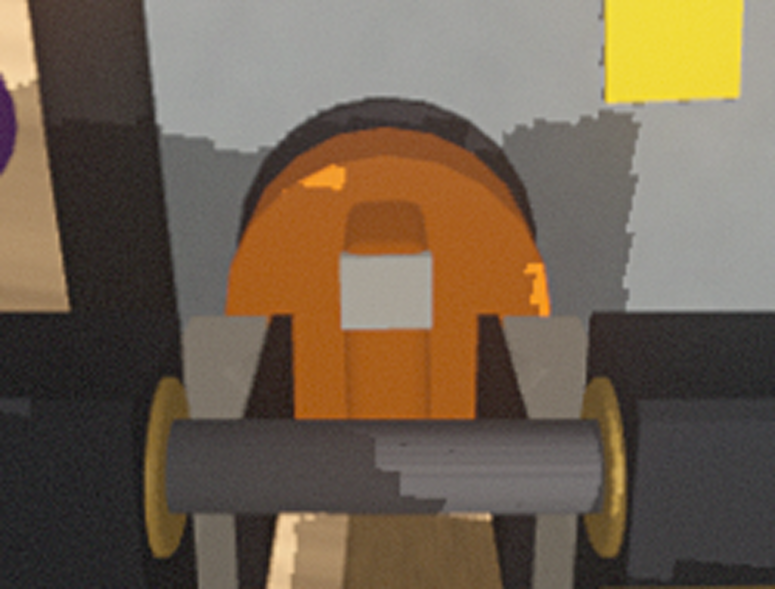

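```bash
python3 -m handwheel '[0.1,0,0,0,0.2,0,0,0,0.3,0,0,0,0.4,0,0,0,0.4,0,0,0,0.4,0,0,0,0.4,0,0,0,0.4,0,0,0,0.4,0,0,0,0.4,0,0,0]' 3 && python3 -m handwheel '[0.1,0,0,0,0.2,0,0,0,0.3,0,0,0,0.4,0,0,0,0.4,0,0,0,0.4,0,0,0,0.4,0,0,0,0.4,0,0,0,0.4,0,0,0,0.4,0,0,0]' 3
python3 - <<'E'
from h import *
for i in range(3):
    c=snap('scene','s6'); s=sensors.get_state(); print(s['contact_force'].round(2),s['moment'].round(3),s['tcp_pos'][2])
a=c['image'][130:270,230:370,::-1]; cv2.imwrite('pics/s6c.png',cv2.resize(a,None,fx=4,fy=4,interpolation=cv2.INTER_CUBIC))
E
```

```text
time_s: 9.8
tcp_pos: [0.5971, 0.0897, 0.1573]
eef_rot: [9.6, 90.0, -72.0]
contact_force: [-0.4, -0.9, -0.2]
gripper_width: 0.0297
time_s: 11.05
tcp_pos: [0.5971, 0.0897, 0.1533]
eef_rot: [-10.7, 90.0, -92.2]
contact_force: [-0.7, -0.5, 0.3]
gripper_width: 0.0297
[-0.26  0.78  0.04] [-0.051 -0.03   0.021] 0.1532819880356104
[-1.26  0.42 -0.4 ] [-0.041  0.013  0.037] 0.15328000247894202
[-0.02 -0.34 -0.73] [-0.038  0.017 -0.026] 0.15327239119548336
```

View pics/s6c.png

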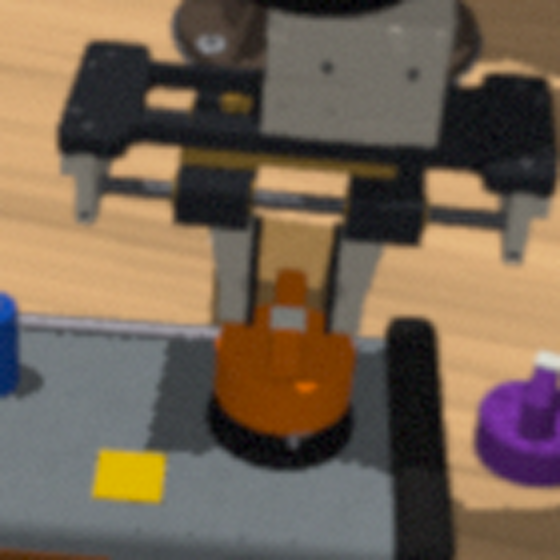

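Run:
```python
from h import *
c=load('s6')
for p in [(250,325),(330,330)]:
    o,d=ray(c,230+p[0]/4,130+p[1]/4)
    k=(.6066-o[0])/d[0]; print(o+k*d); k=(.587-o[0])/d[0]; print(o+k*d)
```

```text
[0.6066     0.07632159 0.17839931]
[0.587      0.07258158 0.16259852]
[0.6066     0.11127413 0.18418853]
[0.587      0.10874766 0.16858874]
```

```bash
python3 -m handwheel '[0.1,0,0,0,0.2,0,0,0,0.3,0,0,0,0.4,0,0,0,0.4,0,0,0,0.4,0,0,0,0.4,0,0,0,0.4,0,0,0,0.4,0,0,0,0.4,0,0,0]' 3
python3 - <<'E'
from h import *
for i in range(3):
    c=snap('scene','s7'); s=sensors.get_state(); print(s['contact_force'].round(2),s['moment'].round(3),s['tcp_pos'][2])
a=c['image'][170:250,265:345,::-1]; cv2.imwrite('pics/s7c.png',cv2.resize(a,None,fx=7,fy=7,interpolation=cv2.INTER_CUBIC))
c=snap('wrist','w7');cv2.imwrite('pics/w7c.png',cv2.resize(c['image'][130:320,130:380,::-1],None,fx=3.1,fy=3.1,interpolation=cv2.INTER_CUBIC))
E
```

```text
time_s: 12.45
tcp_pos: [0.5971, 0.0897, 0.1493]
eef_rot: [-83.9, 90.0, -165.5]
contact_force: [-0.5, -0.3, 0.3]
gripper_width: 0.03
[-0.24  0.42  0.4 ] [-0.054 -0.021  0.017] 0.14926115232297493
[-0.77  0.42 -0.09] [-0.038 -0.018  0.01 ] 0.14926533083007762
[ 1.24 -0.68 -0.77] [-0.059 -0.035  0.012] 0.14925546129300166
```

View pics/s7c.png

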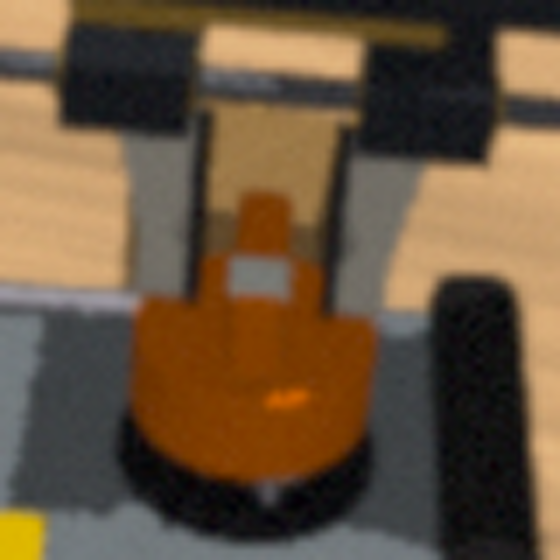

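View pics/w7c.png

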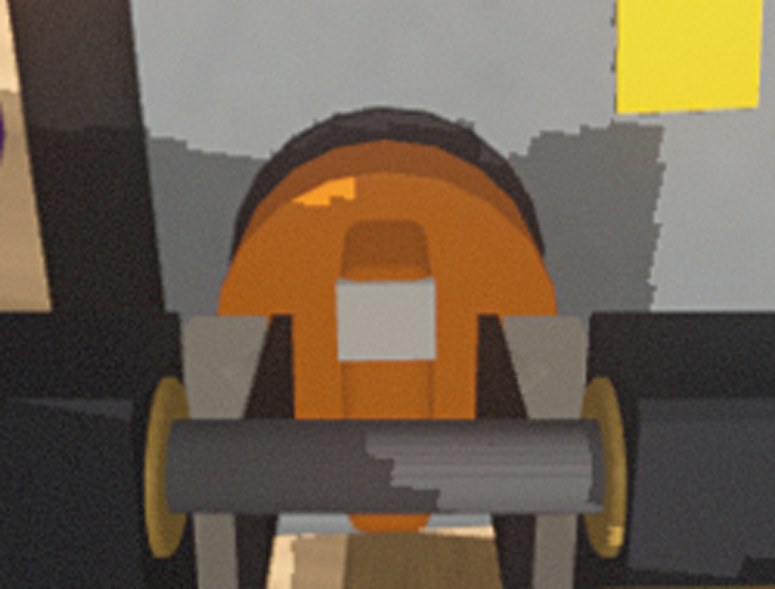

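```bash
python3 -m handwheel '[0.1,0,0,0,0.2,0,0,0,0.3,0,0,0,0.4,0,0,0,0.5,0,0,0,0.6,0,0,0,0.6,0,0,0,0.6,0,0,0,0.6,0,0,0,0.6,0,0,0]' 3
python3 - <<'E'
from h import *
for i in range(3):
    c=snap('scene','s8'); s=sensors.get_state(); print(s['contact_force'].round(2),s['moment'].round(3),s['tcp_pos'][2])
a=c['image'][170:250,265:345,::-1]; cv2.imwrite('pics/s8c.png',cv2.resize(a,None,fx=7,fy=7,interpolation=cv2.INTER_CUBIC))
E
```

```text
time_s: 13.9
tcp_pos: [0.5972, 0.0898, 0.1433]
eef_rot: [112.9, 90.0, 31.4]
contact_force: [-0.9, 0.2, -0.1]
gripper_width: 0.0298
[-0.55  0.14  0.36] [-0.054 -0.022 -0.03 ] 0.14328874531565788
[-0.23  0.19 -0.33] [-0.109 -0.004  0.029] 0.14328779015814064
[-0.9  -0.13  0.83] [-0.11   0.048 -0.014] 0.14328412205961638
```

View pics/s8c.png

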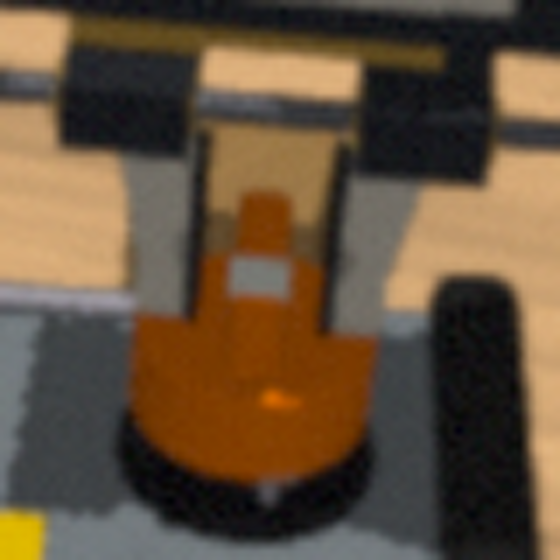

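```bash
python3 -m handwheel '[0,0,0,0,0,0,0,0,0,0,0,0,0,0,0,0,0,0,0,0,0,0,0,0,0,0,0,0,0,0,0,0,0,0,0,0,0,0,0,0]' 0.8 20
python3 - <<'E'
from h import *
for i in range(3):
    c=snap('scene','s9'); s=sensors.get_state(); print(s['contact_force'].round(2),s['moment'].round(3),s['tcp_pos'].round(4),s['gripper_width'])
a=c['image'][170:250,265:345,::-1]; cv2.imwrite('pics/s9c.png',cv2.resize(a,None,fx=7,fy=7,interpolation=cv2.INTER_CUBIC))
E
```

```text
time_s: 15.3
tcp_pos: [0.5971, 0.0898, 0.1433]
eef_rot: [-1.4, 90.0, -82.9]
contact_force: [0.3, -0.5, 0.4]
gripper_width: 0.014
[ 0.61  0.43 -0.34] [-0.071 -0.013 -0.014] [0.5971 0.0897 0.1432] 0.014109552647077486
[0.29 0.24 0.55] [-0.142 -0.026  0.043] [0.5971 0.0897 0.1433] 0.013601821951181894
[-0.11  0.14  0.13] [-0.143 -0.041  0.002] [0.5972 0.0897 0.1433] 0.01383330091735453
```

View pics/s9c.png

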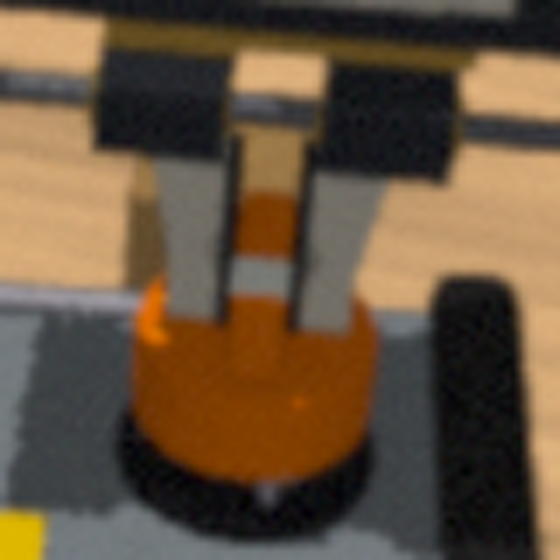

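```bash
cat > f.py <<'E'
from h import *
from scipy.spatial.transform import Rotation as Ro
S=[]
for i in range(4):
    s=sensors.get_state(); S.append(np.r_[s['contact_force'],s['moment'],s['tcp_pos'],s['gripper_width']]); cams.capture('wrist')
m=np.mean(S,0); R=Ro.from_euler('xyz',s['eef_rot'],degrees=True).as_matrix()
print('F',m[:3].round(2),'M',m[3:6].round(3),'p',m[6:9].round(5),'w',m[9].round(4),'zyaw',np.degrees(np.arctan2(R[1,2],R[0,2])).round(2),'q6',s['joints'][5].round(1),'t',s['time_s'])
E
python3 -m handwheel '[0.05,0,0,0,0.1,0,0,0,0.1,0,0,0,0.1,0,0,0,0.15,0,0,0,0.2,0,0,0,0.2,0,0,0,0.2,0,0,0,0.2,0,0,0,0.2,0,0,0]' 0.8 20; python3 f.py
```

```text
time_s: 16.7
tcp_pos: [0.5972, 0.0898, 0.1413]
eef_rot: [105.7, 90.0, 24.2]
contact_force: [0.0, 0.8, 1.0]
gripper_width: 0.0138
F [-0.05 -0.06  1.61] M [-0.125  0.109  0.01 ] p [0.59716 0.08974 0.14128] w 0.0137 zyaw -81.53 q6 71.4 t 16.85
```

```bash
python3 -m handwheel '[0.05,0,0,0,0.1,0,0,0,0.1,0,0,0,0.1,0,0,0,0.1,0,0,0,0.1,0,0,0,0.1,0,0,0,0.1,0,0,0,0.1,0,0,0,0.1,0,0,0]' ; python3 f.py
```

```text
time_s: 18.15
tcp_pos: [0.5972, 0.0898, 0.1403]
eef_rot: [100.7, 90.0, 19.1]
contact_force: [-0.8, -0.4, 2.6]
gripper_width: 0.0139
F [-0.34 -0.22  1.98] M [-0.105  0.106 -0.003] p [0.59716 0.08975 0.14028] w 0.014 zyaw -81.54 q6 71.4 t 18.3
```

```bash
python3 -m handwheel '[0.03,0,0,0,0.06,0,0,0,0.1,0,0,0,0.1,0,0,0,0.1,0,0,-2,0.1,0,0,-4,0.1,0,0,-6,0.1,0,0,-8,0.1,0,0,-8,0.1,0,0,-8]' ; python3 f.py
```

```text
time_s: 19.6
tcp_pos: [0.5974, 0.0899, 0.1395]
eef_rot: [88.2, 90.0, 14.6]
contact_force: [0.5, -0.2, 5.3]
gripper_width: 0.014
F [ 0.16 -0.21  4.76] M [ 0.09  -0.139  0.013] p [0.59743 0.08985 0.13955] w 0.0139 zyaw -73.55 q6 79.4 t 19.75
```

```bash
python3 -m handwheel '[0,0,0,-2.5,-0.005,0,0,-5,-0.01,0,0,-7.5,-0.015,0,0,-10,-0.02,0,0,-12.5,-0.02,0,0,-15,-0.02,0,0,-15,-0.02,0,0,-15,-0.02,0,0,-15,-0.02,0,0,-15]' ; python3 f.py
```

```text
time_s: 21.05
tcp_pos: [0.5976, 0.0899, 0.1402]
eef_rot: [68.9, 89.9, 10.4]
contact_force: [-0.6, 0.2, 7.5]
gripper_width: 0.0137
F [-0.56  0.09  7.3 ] M [ 0.065  0.194 -0.002] p [0.59757 0.08985 0.14016] w 0.0138 zyaw -58.54 q6 94.4 t 21.2
```

```bash
python3 -m handwheel '[-0.01,0,0,-2.5,-0.02,0,0,-5,-0.03,0,0,-7.5,-0.04,0,0,-10,-0.05,0,0,-12.5,-0.06,0,0,-15,-0.06,0,0,-15,-0.06,0,0,-15,-0.06,0,0,-15,-0.06,0,0,-15]' ; python3 f.py
```

```text
time_s: 22.5
tcp_pos: [0.5976, 0.0899, 0.1408]
eef_rot: [58.0, 89.9, 14.5]
contact_force: [-0.2, 0.5, 7.6]
gripper_width: 0.014
F [-1.22  0.19  7.64] M [ 0.161  0.25  -0.009] p [0.59758 0.08992 0.14082] w 0.0139 zyaw -43.54 q6 109.4 t 22.65
```

```bash
python3 -m handwheel '[-0.01,0,0,-2.5,-0.02,0,0,-5,-0.03,0,0,-7.5,-0.04,0,0,-10,-0.05,0,0,-12.5,-0.06,0,0,-15,-0.06,0,0,-15,-0.06,0,0,-15,-0.06,0,0,-15,-0.06,0,0,-15]' ; python3 f.py
```

```text
time_s: 23.95
tcp_pos: [0.5975, 0.0899, 0.1415]
eef_rot: [41.5, 89.9, 13.0]
contact_force: [-1.0, 0.6, 8.1]
gripper_width: 0.0136
F [-1.18  0.92  8.31] M [ 0.196  0.412 -0.014] p [0.59749 0.08991 0.14149] w 0.0138 zyaw -28.54 q6 124.4 t 24.1
```

```bash
python3 -m handwheel '[-0.01,0,0,-2.5,-0.02,0,0,-5,-0.03,0,0,-7.5,-0.04,0,0,-10,-0.05,0,0,-12.5,-0.06,0,0,-15,-0.06,0,0,-15,-0.06,0,0,-15,-0.06,0,0,-15,-0.06,0,0,-15]' ; python3 f.py
```

```text
time_s: 25.4
tcp_pos: [0.5973, 0.0898, 0.1413]
eef_rot: [50.2, 90.0, 36.7]
contact_force: [0.9, 1.2, 4.3]
gripper_width: 0.0138
F [1.31 1.08 3.93] M [ 0.549 -0.431  0.015] p [0.59722 0.08983 0.14127] w 0.0139 zyaw -13.55 q6 139.4 t 25.55
```

```bash
python3 -m handwheel '[0.05,0,0,0,0.1,0,0,0,0.15,0,0,0,0.2,0,0,0,0.25,0,0,0,0.3,0,0,0,0.3,0,0,0,0.3,0,0,0,0.3,0,0,0,0.3,0,0,0]' ; python3 f.py
```

```text
time_s: 26.85
tcp_pos: [0.5976, 0.0897, 0.1403]
eef_rot: [11.4, 89.9, -2.1]
contact_force: [-3.8, 0.8, 16.5]
gripper_width: 0.014
F [-3.41  1.13 16.07] M [0.488 1.332 0.163] p [0.59761 0.08965 0.14027] w 0.0137 zyaw -13.49 q6 139.4 t 27.0
```

```bash
python3 -m handwheel '[-0.05,0,0,0,-0.1,0,0,0,-0.12,0,0,0,-0.12,0,0,-1.5,-0.12,0,0,-3,-0.12,0,0,-4.5,-0.12,0,0,-5,-0.12,0,0,-5,-0.12,0,0,-5,-0.12,0,0,-5]' ; python3 f.py
python3 - <<'E'
from h import *
c=snap('scene','s10')
a=c['image'][170:250,265:345,::-1]; cv2.imwrite('pics/s10c.png',cv2.resize(a,None,fx=7,fy=7,interpolation=cv2.INTER_CUBIC))
E
```

```text
time_s: 28.3
tcp_pos: [0.5968, 0.0895, 0.1393]
eef_rot: [-143.2, 90.0, -151.8]
contact_force: [-1.0, -0.2, 3.1]
gripper_width: 0.0137
F [-0.98 -1.    2.75] M [-0.524  0.04  -0.007] p [0.59682 0.08951 0.1393 ] w 0.0138 zyaw -8.54 q6 144.4 t 28.45
```

View pics/s10c.png

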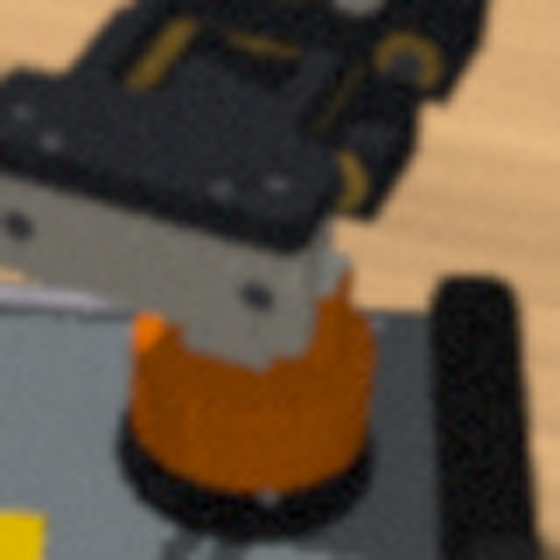

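```bash
python3 -m handwheel '[0.05,0,0,0,0.1,0,0,0,0.15,0,0,0,0.2,0,0,0,0.25,0,0,0,0.3,0,0,0,0.3,0,0,0,0.3,0,0,0,0.3,0,0,0,0.3,0,0,0]' ; python3 f.py
```

```text
time_s: 29.8
tcp_pos: [0.5971, 0.0897, 0.1364]
eef_rot: [-159.0, 90.0, -167.6]
contact_force: [-3.1, -1.5, 3.0]
gripper_width: 0.0139
F [-1.93 -1.62  3.18] M [-0.705  0.715 -0.018] p [0.59712 0.08975 0.13647] w 0.0137 zyaw -8.54 q6 144.4 t 29.95
```

```bash
python3 -m handwheel '[0.05,0,0,0,0.1,0,0,0,0.15,0,0,0,0.2,0,0,0,0.25,0,0,0,0.3,0,0,0,0.35,0,0,0,0.4,0,0,0,0.4,0,0,0,0.4,0,0,0]' ; python3 f.py
```

```text
time_s: 31.25
tcp_pos: [0.5972, 0.0898, 0.1325]
eef_rot: [35.6, 90.0, 27.1]
contact_force: [-2.4, -1.2, 3.5]
gripper_width: 0.0136
F [-2.07 -1.37  3.93] M [-0.501  0.817 -0.017] p [0.59717 0.08976 0.13251] w 0.0138 zyaw -8.54 q6 144.4 t 31.4
```

```bash
python3 -m handwheel '[0.05,0,0,0,0.1,0,0,4,0.1,0,0,11,0.1,0,0,19,0.1,0,0,27,0.1,0,0,35,0.1,0,0,43,0.1,0,0,51,0.1,0,0,55,0.1,0,0,55]' ; python3 f.py
```

```text
time_s: 32.7
tcp_pos: [0.5982, 0.09, 0.1319]
eef_rot: [79.5, 89.9, 16.0]
contact_force: [1.3, -0.5, 4.0]
gripper_width: 0.0136
F [ 1.77 -0.24  4.55] M [-0.264 -0.559  0.001] p [0.59812 0.09005 0.13189] w 0.0137 zyaw -63.44 q6 89.5 t 32.85
```

```bash
python3 -m handwheel '[0,0,0,3,0,0,0,6,0,0,0,9,0,0,0,12,0,0,0,14,0,0,0,16,0,0,0,16,0,0,0,16,0,0,0,16,0,0,0,16]' ; python3 f.py
```

```text
time_s: 34.15
tcp_pos: [0.5972, 0.0898, 0.1314]
eef_rot: [161.2, 90.0, 81.7]
contact_force: [0.8, 0.4, 3.9]
gripper_width: 0.0138
F [0.94 0.77 3.48] M [ 0.196 -0.403 -0.011] p [0.59715 0.0898  0.13143] w 0.0137 zyaw -79.53 q6 73.4 t 34.3
```

```bash
python3 -m handwheel '[0,0,0,1,0,0,0,2,0,0,0,3,0,0,0,4,0,0,0,4,0,0,0,4,0,0,0,4,0,0,0,4,0,0,0,4,0,0,0,4]' ; python3 f.py;  python3 -m handwheel '[0,0,0,0.5,0,0,0,1,0,0,0,1.5,0,0,0,2,0,0,0,2.5,0,0,0,2.5,0,0,0,2.5,0,0,0,2.5,0,0,0,2.5,0,0,0,2.5]' ; python3 f.py
```

```text
time_s: 35.6
tcp_pos: [0.597, 0.0896, 0.1314]
eef_rot: [-68.9, 90.0, -152.5]
contact_force: [1.3, -0.2, 1.0]
gripper_width: 0.014
F [ 0.81 -0.45  0.49] M [-0.223 -0.396  0.035] p [0.59699 0.08967 0.13134] w 0.014 zyaw -83.54 q6 69.4 t 35.75
time_s: 37.05
tcp_pos: [0.597, 0.0897, 0.1313]
eef_rot: [-80.1, 90.0, -166.1]
contact_force: [0.4, -1.6, -3.3]
gripper_width: 0.0134
F [ 0.39 -1.08 -2.6 ] M [-0.328 -0.322  0.1  ] p [0.59701 0.08971 0.13134] w 0.0138 zyaw -86.04 q6 66.9 t 37.2
```

```bash
python3 -m handwheel '[0.03,0,0,0,0.06,0,0,0.5,0.06,0,0,1,0.06,0,0,1.5,0.06,0,0,2,0.06,0,0,2.5,0.06,0,0,2.5,0.06,0,0,2.5,0.06,0,0,2.5,0.06,0,0,2.5]' ; python3 f.py
```

```text
time_s: 38.5
tcp_pos: [0.5972, 0.0897, 0.131]
eef_rot: [65.7, 90.0, -22.9]
contact_force: [-1.6, -1.7, 5.4]
gripper_width: 0.014
F [-1.27 -1.85  5.22] M [-0.895  0.675  0.156] p [0.59723 0.08967 0.13102] w 0.0138 zyaw -88.53 q6 64.4 t 38.65
```

```bash
python3 -m handwheel '[0,0,0,0.5,0,0,0,1,0,0,0,1.5,0,0,0,1.5,0,0,0,1.5,0,0,0,1.5,0,0,0,1.5,0,0,0,1.5,0,0,0,1.5,0,0,0,1.5]' ; python3 f.py
python3 - <<'E'
from h import *
c=snap('scene','s11')
a=c['image'][170:250,265:345,::-1]; cv2.imwrite('pics/s11c.png',cv2.resize(a,None,fx=7,fy=7,interpolation=cv2.INTER_CUBIC))
E
```

```text
time_s: 39.95
tcp_pos: [0.5973, 0.0896, 0.131]
eef_rot: [46.1, 90.0, -43.9]
contact_force: [-2.1, -3.3, 4.6]
gripper_width: 0.0137
F [-2.08 -2.8   4.79] M [-1.04   0.615  0.375] p [0.59725 0.08963 0.13101] w 0.0138 zyaw -90.02 q6 62.9 t 40.1
```

View pics/s11c.png

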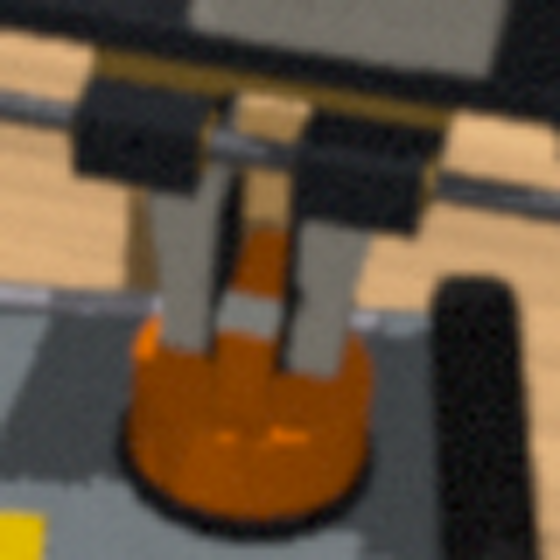

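```bash
python3 -m handwheel '[0,0,0,-0.5,0,0,0,-1,-0.03,0,0,-1,-0.03,0,0,-1,-0.03,0,0,-1,-0.03,0,0,-1,-0.03,0,0,-1,-0.03,0,0,-1,-0.03,0,0,-1,-0.03,0,0,-1]' ; python3 f.py; python3 -m handwheel '[0,0,0,0,0,0,0,0,0,0,0,0,0,0,0,0,0,0,0,0,0,0,0,0,0,0,0,0,0,0,0,0,0,0,0,0,0,0,0,0]' 3.4; python3 f.py
python3 - <<'E'
from h import *
c=snap('scene','s12')
a=c['image'][170:250,265:345,::-1]; cv2.imwrite('pics/s12c.png',cv2.resize(a,None,fx=7,fy=7,interpolation=cv2.INTER_CUBIC))
E
```

```text
time_s: 41.45
tcp_pos: [0.5971, 0.0897, 0.1311]
eef_rot: [-22.3, 90.0, -111.4]
contact_force: [0.4, -3.1, 2.0]
gripper_width: 0.014
F [ 0.43 -3.7   1.7 ] M [-1.518 -0.153  0.183] p [0.59714 0.08968 0.1311 ] w 0.0139 zyaw -89.04 q6 63.9 t 41.6
time_s: 42.9
tcp_pos: [0.5971, 0.0897, 0.1312]
eef_rot: [-5.1, 90.0, -94.1]
contact_force: [0.1, -0.6, -0.1]
gripper_width: 0.0343
F [ 0.22 -0.19 -0.07] M [-0.062  0.004  0.023] p [0.59714 0.08973 0.13117] w 0.034 zyaw -89.04 q6 63.9 t 43.05
```

View pics/s12c.png

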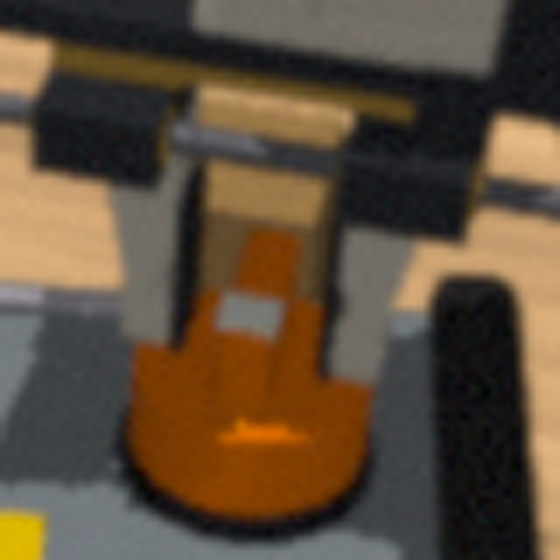

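```bash
python3 -m handwheel '[-0.5,0,0,0,-1,0,0,0,-2,0,0,0,-3,0,0,0,-4.5,0,0,0,-6,0,0,0,-8,0,0,0,-10,0,0,0,-11.5,0,0,0,-11.5,0,0,0]' 5; python3 f.py
python3 - <<'E'
from h import *
c=snap('scene','s13')
a=c['image'][185:255,260:360,::-1]; cv2.imwrite('pics/s13c.png',cv2.resize(a,None,fx=8,fy=8,interpolation=cv2.INTER_CUBIC))
c=snap('wrist','w13')
a=c['image'][110:230,190:320,::-1]; cv2.imwrite('pics/w13c.png',cv2.resize(a,None,fx=5,fy=5,interpolation=cv2.INTER_CUBIC))
E
```

```text
time_s: 44.4
tcp_pos: [0.5978, 0.09, 0.2477]
eef_rot: [111.7, 89.9, 22.7]
contact_force: [0.2, 0.2, 0.0]
gripper_width: 0.0503
F [-0.2   0.07 -0.15] M [-0.021  0.004 -0.01 ] p [0.5971  0.08983 0.24629] w 0.05 zyaw -89.04 q6 63.9 t 44.55
```

View pics/s13c.png

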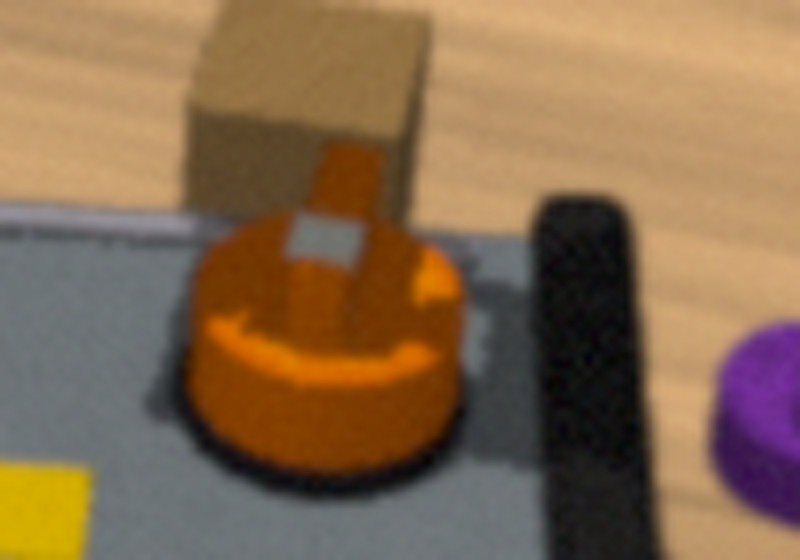

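View pics/w13c.png

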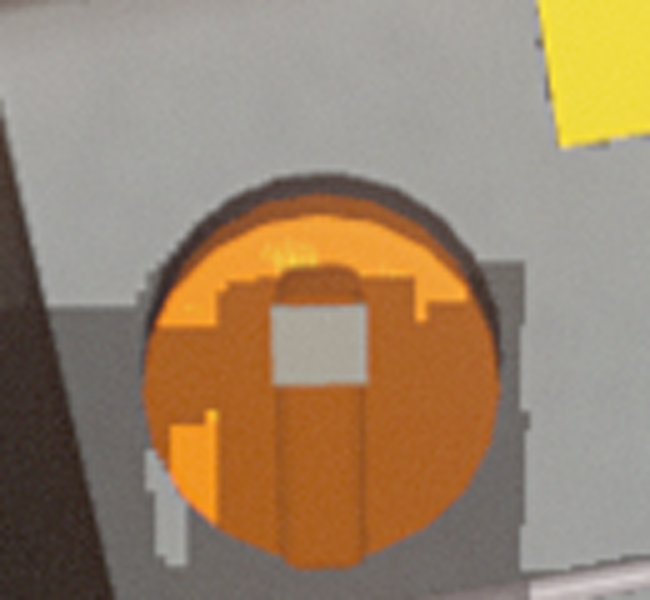

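Run:
```python
from h import *
th=np.linspace(0,2*np.pi,721)
for n in('scene0','s13'):
    c=load(n); g=c['image'].astype(float)
    u=302; col=(g[:,u-2:u+3,0]-g[:,u-2:u+3,2]).mean(1)  # orange = R-B
    half=col[220:230].max()/2; r=np.arange(222,255); k=[i for i in r if col[i]>half and col[i+1]<=half][0]
    edge=k+(col[k]-half)/(col[k]-col[k+1])
    for h in (0,.001,.002,.013):
        P=proj(c,np.c_[.5972+.031*np.cos(th),.0897+.031*np.sin(th),0*th+.126+h]); m=np.abs(P[:,0]-u)<1
        print(n,round(edge,2),h,P[m,1].max().round(2))
```

```text
scene0 237.09 0 243.53
scene0 237.09 0.001 243.12
scene0 237.09 0.002 242.7
scene0 237.09 0.013 238.08
s13 243.11 0 243.53
s13 243.11 0.001 243.12
s13 243.11 0.002 242.7
s13 243.11 0.013 238.08
```

```bash
python3 -c "
from plant import workorder; print(workorder.close_job())"
```

```text
the job is handed in; nothing more can be done
None
```

The cap is screwed on and let go, sitting about 1 mm above the flange as far as I could measure, and I have handed the job in. I don't know the verdict, because `close_job()` returns none.

- **What I did:** I gripped the bar at 20 N, pressed the cap onto the ribs and backed it anticlockwise about 73° in total. It clicked between 53° and 68°, but at 68° it would not yet go down (16 N on the tool). 5° more freed it, and it went down about 7 mm against the spring alone. I then screwed it about 81° clockwise while holding it down. Over the last 1.5° the torque rose from 0.16 to 0.375 N m, which I took as the hard stop. That is slightly above the 0.3 N m you called plenty. I turned back 1°, opened the fingers and lifted clear.
- **Final state:** The cap stayed down after release. The wrist force reads about zero and the tool is 11.5 cm higher, touching nothing. The largest force I read on the tool was about 16 N. I finished at about 45 s of the 72 s allowed. I did not check the bystanders after the start, but nothing touched them that I noticed.
- **Height checks disagree a little:**
  - The scene-camera edge of the skirt, in absolute terms, gives about 1.0 mm.
  - The hand's travel gives about 0.7 mm.
  - The hand-read drop between pictures gives 0.3 to 0.8 mm.
  - The same skirt edge, compared before and after, gives an impossible −1.3 mm, probably because the shading changed.
- **Tool point mismatch:** The visible fingertips sat about 25 to 30 mm above the reported TCP, so I set the grasp height from the pictures and the force readings.

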